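# Set the drip tray under the airpot

## Task

A stray upturned mug stands in front of the airpot on the grey plinth, in the drip tray's way. First push the mug across the counter into the empty place at the end of the mug row, up against the rail; then push the drip tray up flush against the plinth's foot, centred under the spout. Only push with the fingers: do not pick up, carry or tip either of them, and leave everything else where it stands.

Things in the scene. Friction and masses are not known exactly. Their poses are not given: they have to be found in the camera images.
- stray_mug: White mug upside down (rim on the counter), alone on the open counter in front of the airpot; 95 tall, 82 diameter over the lowest 60, 74 at the top, 0.25-0.45 kg. Handle on its own +y side, out to 73 from the axis, 11 thick, 16 to 76 above the counter; at the start it points to world +y within 20 degrees. Origin: centre of the rim circle, on the counter; z up.
- drip_tray: Black plastic drip tray with grid top on the open counter, to the +y side of the stray mug: slab with four clipped corners (25 off each), 120 along own x, 150 along own y, 28 high, 0.25-0.4 kg. Its two long sides (100 mm straight) face own +x and -x; at the start +x points to world -y within 20 degrees, towards the plinth. Origin: centre of the underside; z up.
- plinth: Fixed grey plinth, 190 deep (own x), 200 wide (own y), 30 high, carrying the airpot. Origin: middle of its straight front foot, at counter level. Own +x points into the plinth, -x out over the open counter (about world +y). Tray home: its origin at own x = -0.060, y = 0, long sides parallel to own y.
- spout (a point): Tip of the airpot's spout, 292 above the counter, on the plinth's centre line 16 mm in front of the plinth's foot (the spout's arm reaches 27 mm in front). The airpot is a steel vacuum jug, 158 diameter, its axis 88 behind the plinth's foot, top 375 above the counter.
- mug_rail: Fixed low wooden rail beyond the mugs, 40 high, along own y (about world y), a 50 mm return towards the robot at each end. Origin: on the inner (robot-side) face, counter level, at the empty place: end return's inner face at own y = -0.070, nearest row mug's axis at +0.150. Own +x points into the rail, away from the robot. A mug touching it has its origin at x = -0.041; aim at y = 0.
- row_mug_a: Upturned white mug, same form as the stray one, standing at the rail next to the empty place, handle to +y. Origin: centre of its rim, on the counter. Leave alone.
- row_mug_b: Second upturned mug of the row, 125 mm further to +y along the rail. Origin: centre of its rim. Leave alone.
- milk_jug: Steel milk jug, 76 diameter, 100 tall, on the +y side, near the rail's end. Origin: centre of its underside. Leave alone.
- sugar_jar: Glass jar with steel cap, 68 diameter, 120 tall, on the +y side of the counter, nearest the robot. Origin: centre of its underside. Leave alone.
- teaspoon: Steel teaspoon, 140 long, lying on the counter between the jar and the jug, along its own x (roughly world y). Origin: on the underside, about mid-length. Leave alone.
Things that resemble listed ones, but are neither listed nor needed, are in the scene too. There is more than one size of the drip_tray; the one meant has the size given above.

How it is judged:
By the outcome, as a careful person would: the job done as asked, in the order asked, and still so for the second after the job is handed in, with the robot touching nothing.
It also fails if it takes over 64 s, if anything falls off the work surface, if the arm or the gripper's body presses on something with over 40 N, if the wrist force passes 120 N, or if a joint passes its speed limit or range.

## Robot

A 6-joint arm with a two-finger parallel gripper is mounted at the origin on the work surface. World frame = base frame: x ahead of the robot, y to its left, z up, the work surface at z = 0. Lengths are in m, angles in rad, forces in N, time in s.
With the tool pointing down it reaches from about 0.3 to 0.775 m from the base axis. Payload 14.6 kg.
Tool frame: the origin (TCP) lies midway between the tips of the shut fingers; the grasp point (between the pads) lies 19 mm behind it (ctrl.pinch_z is the z of the grasp point in the tool frame, in m); z points along the fingers, y is the line along which they close (so a half turn about z gives the same grasp; the last joint's range is limited). The gripper opens to 94 mm and grips with 3 to 60 N. Pads are 16 mm wide; open, the fingers measure 119 mm over their backs; the gripper's body (75 mm by 177 mm) begins 78 mm behind the grasp point.
Start: joints at [-1.384, 0.3, 1.521, -0, 1.321, -0.067], TCP at [0.138, -0.532, 0.205] pointing down, gripper open.
Joint ranges: [-3.03, 3.03], [-0.79, 2.21], [0.23, 2.52], [-1.04, 4.18], [0, 3.07], [-2.55, 2.55]. Speed limits (rad/s): [2.22, 2.22, 2.57, 3.14, 3.14, 3.14].

## Interface

Orientations are given as [roll, pitch, yaw] about the fixed x, y, z axes, in that order (R = Rz(yaw) Ry(pitch) Rx(roll)).
In Python, from station import ctrl, camera, ticket gives the robot as it stands. The module is installed in compiled form; this text tells all that it offers.
- The arm moves only by the shell command python3 -m inch 'ROWS' [FORCE]. ROWS is text: rows parted by semicolons, each of 7 numbers parted by spaces: the opening, from -1 (shut) to 1 (fully open), then the shift along the tool's x, y, z in units of 0.03 m (1.0 is 0.03 m), then the turn, a rotation vector about the tool's x, y, z in units of 10 degrees (1.0 is 10 degrees). In form: grip dx dy dz rx ry rz; .... A call has 1 to 10 rows; each row shifts and turns the commanded pose from where the row before left it, along the tool's axes as they then stand; what a row does not reach is not made up. A row lasts 1/8 s, in which the tool goes at most 62.5 mm and 10.7 degrees, less where a joint would pass 70% of its speed; a pose out of reach is approached as far as the arm can. A call with a number of a shift or a turn outside -1 to 1 is refused whole. A call with a gripper value outside its range is refused whole. The fingers move at their own pace and stop on an object; FORCE is the grip in N (left out, the last holds). Time passes only in rows, so rows that do not move let the fingers close. It gives the time, the measured TCP pose, the force, the opening and the grip force at its end, in the units of the state.
- ctrl.get_obs(): the state, without advancing time (a new reading comes with each control period).
- camera(name): name is "side" or "top" or "wrist"; returns a dict with "img" (480x640x3 uint8, blue, green, red), "range_z" (480x640 float32, m along the optical axis (not along the pixel's ray), 0 where there is no reading), "intrinsics" (3x3 intrinsics, pixels), "k1" (the pictures are not rectified: a ray, as slopes to the right and down, at radius r is drawn at 1 + k1 r^2 times it, then the intrinsics apply), "view" (4x4, takes a point from world to camera coordinates). Camera axes: x right, y down, z forward; pixel columns grow to the right and rows downward; lengths in m; the calibration is good to about 2 mm. A picture is of the moment at which its call begins.
- ticket.hand_in(): hands the job in; it is judged then, once.
The state is a dict: "time_s": time; "qpos": joint angles; "joint_vel": joint speeds; "tau": joint torques, N m; "ee_pos": TCP position; "eef_rot": TCP orientation; "force": force on the tool from outside, world axes, zero at the start; "moment": the same for the moment, N m; "grip_width": finger opening in m; "grip_force": force on a finger pad.
Only numpy, scipy, OpenCV 4.12 (cv2) and the standard library are available. Lean on these libraries where they do the work, as an engineer would, in place of code of your own. Each camera call takes 0.05 s, during which the arm holds its last target. There are 200 camera calls.

## Working session

There is one attempt and no reset: what is moved stays moved. The work goes in short steps, Python scripts to look and compute and a shell command to move; the robot and the scene stay as the last step left them, time stands still between calls to the robot, and variables do not carry over. Pictures are saved under pics/ and viewed, at most 10 in all, crops included, and the job is handed in when it is done.

```bash
mkdir -p pics; cat > h.py <<'E'
import numpy as np,cv2
from station import ctrl,camera,ticket
def cloud(c):
    K=c["intrinsics"];k1=c["k1"];V=c["view"]
    v,u=np.mgrid[0:480,0:640]
    xd=(u-K[0,2])/K[0,0];yd=(v-K[1,2])/K[1,1]
    x,y=xd.copy(),yd.copy()
    for _ in range(20):
        s=1+k1*(x*x+y*y);x=xd/s;y=yd/s
    z=c["range_z"]
    P=np.stack([x*z,y*z,z],-1)
    W=(P-V[:3,3])@V[:3,:3]
    W[z<=0]=np.nan
    return W
def ray(c,u,v,h):
    K=c["intrinsics"];k1=c["k1"];V=c["view"]
    xd=(u-K[0,2])/K[0,0];yd=(v-K[1,2])/K[1,1];x,y=xd,yd
    for _ in range(20):
        s=1+k1*(x*x+y*y);x=xd/s;y=yd/s
    d=V[:3,:3].T@np.array([x,y,1.]);o=-V[:3,:3].T@V[:3,3]
    return o+d*(h-o[2])/d[2]
E
python3 - <<'E'
from h import *
for n in("top","side"):
    c=camera(n);cv2.imwrite(f"pics/{n}0.png",c["img"]);np.savez(f"pics/{n}0.npz",**c)
    print(n,c["k1"],-c["view"][:3,:3].T@c["view"][:3,3],c["view"][:3,:3].round(2).tolist(),c["intrinsics"].tolist())
o=ctrl.get_obs();print(o,ctrl.pinch_z)
E
```

```text
top -0.14624326345351013 [0.24252609 0.01777861 1.33829415] [[0.05, -1.0, 0.0], [-0.98, -0.05, -0.2], [0.2, 0.01, -0.98]] [[540.7764352156363, 0.0, 318.7875781522187], [0.0, 540.7764352156363, 239.88031398695264], [0.0, 0.0, 1.0]]
side 0.05663861052555744 [0.32474674 0.84182886 0.96072522] [[-0.97, -0.23, 0.01], [-0.16, 0.67, -0.73], [0.16, -0.71, -0.69]] [[610.8618065702283, 0.0, 315.0721612994477], [0.0, 610.8618065702283, 226.8664761516376], [0.0, 0.0, 1.0]]
{'time_s': 0.1, 'qpos': array([-1.38359295e+00,  3.00400607e-01,  1.52149137e+00, -3.53137161e-05,
        1.32070683e+00, -6.65896226e-02]), 'joint_vel': array([-0.00071331, -0.00100623, -0.00256318, -0.00026879,  0.00056585,
        0.0006604 ]), 'tau': array([ 1.49805805e-03, -5.32646012e+01, -3.53281689e+01,  7.09739607e-02,
        2.35136080e-02, -5.40585040e-05]), 'ee_pos': array([ 0.13804389, -0.53216022,  0.20496295]), 'eef_rot': array([-3.14058645e+00, -3.28197548e-05,  2.53801738e-01]), 'force': array([0.43294989, 0.04180433, 0.35013921]), 'moment': array([ 0.01987283, -0.00183119,  0.06134742]), 'grip_force': 0.0, 'grip_width': 0.09408272279804408} -0.0188
```

View pics/top0.png

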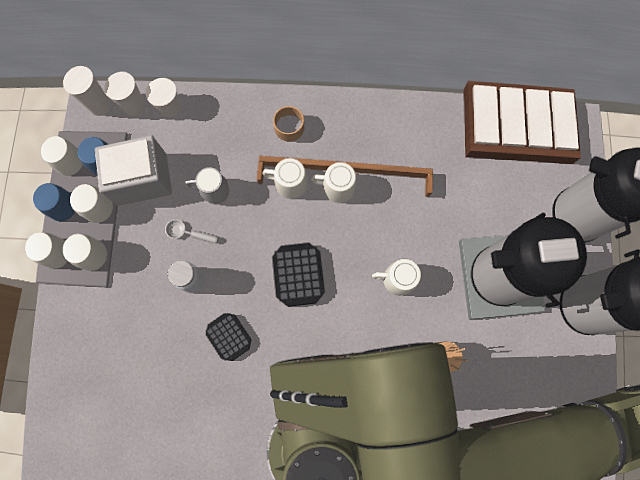

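View pics/side0.png

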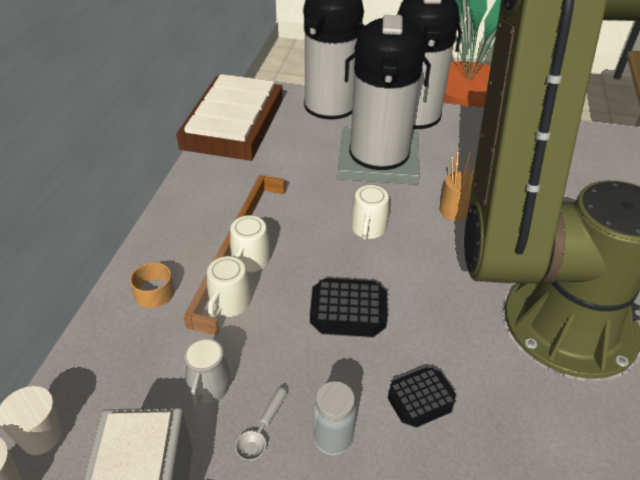

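The top view shows the stray mug at (403,277) with its handle to the left, the big tray at (299,273), and the plinth's front edge at about col 463. The rail runs from (258,165) to (432,180) with the empty place near (385,185). A small decoy tray sits at (229,337) and a pick pot at (455,355). The side view agrees.

```bash
cat > m.py <<'E'
from h import *
def circ(P):
    A=np.c_[2*P[:,:2],np.ones(len(P))];s=np.linalg.lstsq(A,(P[:,:2]**2).sum(1),rcond=None)[0]
    return s[:2],np.sqrt(s[2]+s[0]**2+s[1]**2)
def box(P):
    r=cv2.minAreaRect((P[:,:2]*1000).astype(np.float32));return r,cv2.boxPoints(r).round(1).tolist()
def win(W,u0,u1,v0,v1,z0,z1):
    w=W[v0:v1,u0:u1].reshape(-1,3);return w[(w[:,2]>z0)&(w[:,2]<z1)]
def top(P):  # circle of hull
    (c,r)=cv2.minEnclosingCircle((P[:,:2]*1000).astype(np.float32));return np.round(c,1),round(r,1),len(P),P[:,2].mean().round(4)
E
python3 - <<'E'
from m import *
c=dict(np.load("pics/top0.npz"));W=cloud(c)
print("table",np.nanmean(W[300:330,330:380,2]))
for n,b in dict(mug=(365,430,250,305),a=(316,362,155,210),b=(262,312,150,205)).items():
    P=win(W,*b,.09,.1);print(n,top(P));H=win(W,*b,.06,.08)
    if len(H):
        hm=H[H[:,1]>P[:,1].mean()+.045];print(" handle",hm.mean(0).round(4) if len(hm) else None,len(hm))
for n,b in dict(tray=(265,335,235,315),plinth=(450,580,230,325),rail=(250,440,150,200)).items():
    z={"tray":(.018,.034),"plinth":(.022,.036),"rail":(.034,.046)}[n]
    P=win(W,*b,*z);print(n,len(P),P[:,2].mean(),box(P))
print("jug",top(win(W,185,230,160,205,.09,.11)))
P=win(W,415,440,160,200,.034,.046);print("return y/x",P[:,:2].min(0),P[:,:2].max(0),box(P))
# spout / airpot
P=win(W,470,590,200,310,.3,.45);print("pot high",P.min(0),P.max(0))
# plinth front edge points per row: first col with z in .02-.04
for v in range(240,320,10):
    q=[u for u in range(440,500) if .02<W[v,u,2]<.04]
    if q: print(v,q[0],W[v,q[0]].round(4),W[v,q[0]+2].round(4))
for u in range(345,440,12):
    q=[v for v in range(150,200) if .034<W[v,u,2]<.046]
    if q: print("rail",u,q[0],q[-1],W[q[0],u].round(4),W[q[-1],u].round(4))
c=dict(np.load("pics/side0.npz"));W=cloud(c)
print("side mug",top(win(W,345,395,180,240,.09,.1)));print("side tray",box(win(W,305,395,270,340,.018,.034)))
P=win(W,330,430,120,190,.02,.036);print("side plinth",box(P))
P=win(W,185,290,170,335,.034,.046);print("side rail",box(P))
E
```

```text
table -0.0004517650286823137
mug (array([ 426.4, -177. ]), 37.9, 757, np.float64(0.0947))
 handle [ 0.4271 -0.1209  0.0696] 49
a (array([655.8, -17.2]), 37.7, 643, np.float64(0.0945))
 handle [0.6616 0.0354 0.0693] 22
b (array([660.7, 106.4]), 37.7, 642, np.float64(0.0945))
 handle [0.6695 0.1615 0.0684] 31
tray 2705 0.02846315363581538 (((426.5590515136719, 75.5079574584961), (151.13973999023438, 120.26347351074219), 8.969429969787598), [[342.5, 123.0999984741211], [361.29998779296875, 4.300000190734863], [510.6000061035156, 27.899999618530273], [491.79998779296875, 146.6999969482422]])
plinth 2002 0.029239252845894546 (((438.2568359375, -472.77301025390625), (295.1770324707031, 214.3629913330078), 88.40042877197266), [[327.0, -617.2999877929688], [541.2999877929688, -623.2999877929688], [549.5, -328.20001220703125], [335.20001220703125, -322.29998779296875]])
rail 1101 0.039040422834028574 (((666.2821044921875, -30.378997802734375), (442.8974304199219, 98.86066436767578), 88.23374938964844), [[610.0, -250.1999969482422], [708.9000244140625, -253.1999969482422], [722.5, 189.39999389
[... 1625 characters left out ...]
 126.0201416015625), 8.943916320800781), [[342.79998779296875, 124.5999984741211], [362.3999938964844, 0.10000000149011612], [510.6000061035156, 23.399999618530273], [491.0, 147.89999389648438]])
side plinth (((434.49102783203125, -468.1981201171875), (231.05824279785156, 265.8840026855469), 6.832231044769287), [[304.0, -349.8999938964844], [335.6000061035156, -613.9000244140625], [565.0, -586.5], [533.4000244140625, -322.5]])
side rail (((668.7345581054688, -30.659896850585938), (450.9371643066406, 102.90949249267578), 88.75064086914062), [[612.4000244140625, -255.0], [715.2999877929688, -257.20001220703125], [725.0999755859375, 193.60000610351562], [622.2000122070312, 195.89999389648438]])
```

```bash
python3 - <<'E'
from m import *
def line(P):
    vx,vy,x,y=cv2.fitLine((np.array(P)[:,:2]*1000).astype(np.float32),cv2.DIST_HUBER,0,.01,.01).ravel();return np.round([x,y,np.degrees(np.arctan2(vy,vx))],2)
c=dict(np.load("pics/top0.npz"));I=c["img"].astype(int)
print("plinth px",I[250,463:470].tolist(),"counter",I[250,450].tolist(),"rail",I[168,380].tolist(),I[160:176,390].tolist())
g=I[...,1]-I[...,2]
m=(g>8).astype(np.uint8); m[:, :445]=0;m[:,500:]=0;m[:230]=0;m[325:]=0
pts=[];
for v in range(240,320):
    q=np.where(m[v,445:480])[0]
    if len(q): pts.append((v,445+q[0]))
print(pts[::8])
E=[ray(c,u-.5,v,.03) for v,u in pts];print("plinth front",line(E))
n,l,s,_=cv2.connectedComponentsWithStats(m);print(s[1:][s[1:,4]>50])
cs=np.argwhere(m);print("corners",ray(c,460,238.5,.03),ray(c,468.5,319.5,.03))
# rail inner edge: brown
r=((I[...,2]-I[...,0])>45).astype(np.uint8)
inn=[];ret=[]
for u in range(360,422,3):
    q=np.where(r[155:185,u])[0]; inn.append(ray(c,u,155+q[-1]+.5,.04)); 
    if u in(360,390,420):print(u,155+q[0],155+q[-1])
for v in range(176,190,2):
    q=np.where(r[v,415:445])[0]; ret.append(ray(c,415+q[0]-.5,v,.04))
print("rail inner(top or foot)",line(inn)); print("return inner",np.mean(ret,0),line(ret))
W=cloud(c);P=win(W,440,475,335,372,.03,.2);print("pot",P.min(0),P.max(0))
c=dict(np.load("pics/side0.npz"));I=c["img"].astype(int);g=I[...,1]-I[...,2];W=cloud(c)
cv2.imwrite("pics/crop.png",np.hstack([cv2.resize(c["img"][125:190,330:430],None,fx=4,fy=4,interpolation=0),cv2.resize(np.load("pics/top0.npz")["img"][230:325,440:540],(400,260*1),interpolation=0)]))
P=win(W,430,480,150,225,.03,.2);print("pot side",P.min(0),P.max(0))
E
```

```text
plinth px [[169, 174, 169], [139, 142, 140], [141, 146, 143], [140, 144, 140], [141, 144, 141], [139, 143, 140], [139, 140, 139]] counter [166, 164, 173] rail [76, 110, 157] [[160, 159, 167], [159, 159, 167], [159, 159, 168], [160, 158, 167], [160, 158, 166], [100, 117, 142], [70, 109, 161], [73, 105, 152], [74, 105, 149], [74, 107, 154], [69, 98, 139], [31, 43, 57], [36, 52, 71], [38, 52, 72], [30, 44, 65], [101, 103, 114]]
[]Traceback (most recent call last):
  File "<stdin>", line 13, in <module>
  File "<stdin>", line 3, in line
IndexError: too many indices for array: array is 1-dimensional, but 2 were indexed
```

```bash
python3 - <<'E'
from m import *
def line(P):
    vx,vy,x,y=cv2.fitLine((np.array(P)[:,:2]*1000).astype(np.float32),cv2.DIST_HUBER,0,.01,.01).ravel();return np.round([x,y,np.degrees(np.arctan2(vy,vx))],2)
c=dict(np.load("pics/top0.npz"));I=c["img"].astype(int)
g=cv2.blur(c["img"],(3,3)).astype(int);g=g[...,1]-g[...,2]
m=(g>-3)
E=[];T=[]
for v in range(243,316,3):
    q=np.where(m[v,445:480])[0]
    if not len(q):continue
    u=445+q[0];E.append(ray(c,u-.5,v,0))
    b=I[v,u:u+8,1];k=np.argmin(np.diff(b));T.append(ray(c,u+k+.5,v,.03))
    if v%12==3:print(v,u,I[v,u-2:u+8,1].tolist())
print("foot",line(E),"topedge",line(T))
r=((I[...,2]-I[...,0])>45)
br=(I[...,2]>I[...,0]+20)
inn=[];ft=[];ret=[]
for u in range(362,420,3):
    q=np.where(r[155:185,u])[0]; inn.append(ray(c,u,155+q[-1]+.5,.04))
    q=np.where(br[155:185,u])[0]; ft.append(ray(c,u,155+q[-1]+.5,.0))
for v in range(178,190,2):
    q=np.where(r[v,415:445])[0]; ret.append(ray(c,415+q[0]-.5,v,.04)); print(v,415+q[0],I[v,420:438,2].tolist())
print("rail inner top",line(inn),"foot",line(ft)); print("return inner",np.mean(ret,0))
W=cloud(c);P=win(W,440,475,335,372,.03,.2);print("pot",P.min(0),P.max(0))
s=dict(np.load("pics/side0.npz"));W=cloud(s)
P=win(W,430,480,150,225,.03,.2);print("pot side",P.min(0),P.max(0))
cv2.imwrite("pics/crop.png",np.hstack([cv2.resize(s["img"][125:190,330:430],None,fx=4,fy=4,interpolation=0),cv2.resize(c["img"][230:325,450:550],None,fx=4,fy=4,interpolation=0)[:260]]) if 0 else np.hstack([cv2.resize(s["img"][100:195,330:430],None,fx=4,fy=4,interpolation=0),cv2.resize(c["img"][230:325,450:550],None,fx=4,fy=4,interpolation=0)]))
E
```

```text
243 459 [161, 165, 115, 119, 134, 174, 141, 144, 142, 144]
255 461 [161, 147, 119, 117, 127, 153, 144, 145, 147, 147]
267 462 [158, 160, 133, 121, 131, 146, 146, 145, 145, 147]
279 464 [161, 146, 119, 118, 152, 161, 146, 148, 160, 95]
291 465 [155, 157, 133, 115, 113, 156, 155, 145, 144, 149]
303 467 [172, 153, 127, 119, 130, 145, 145, 145, 146, 145]
315 468 [169, 170, 121, 121, 119, 169, 144, 145, 148, 148]
foot [ 435.34 -340.67    7.46] topedge [ 429.74 -342.6     7.13]
178 426 [158, 158, 160, 147, 132, 119, 128, 133, 155, 167, 167, 181, 123, 86, 102, 101, 98, 97]
180 426 [167, 171, 171, 169, 172, 160, 136, 130, 149, 163, 166, 178, 118, 89, 100, 96, 98, 94]
182 426 [168, 170, 170, 170, 173, 157, 133, 131, 148, 163, 168, 171, 123, 91, 95, 100, 99, 95]
184 426 [168, 169, 167, 169, 167, 149, 133, 143, 157, 162, 164, 169, 121, 87, 96, 99, 100, 98]
186 426 [172, 171, 172, 173, 171, 151, 130, 145, 155, 163, 163, 172, 117, 85, 96, 98, 100, 101]
188 426 [175, 169, 170, 168, 164, 150, 134, 147, 158, 160, 166, 162, 115, 88, 98, 99, 100, 101]
rail inner top [ 696.9  -145.86   88.46] foot [ 699.47 -148.07   88.54]
return inner [ 0.66810328 -0.235332    0.04      ]
pot [ 0.20725753 -0.31547544  0.06762789] [ 0.27529568 -0.26182451  0.15726989]
pot side [ 0.21505605 -0.31886431  0.03017036] [ 0.27746067 -0.23926692  0.15331439]
```

View pics/crop.png

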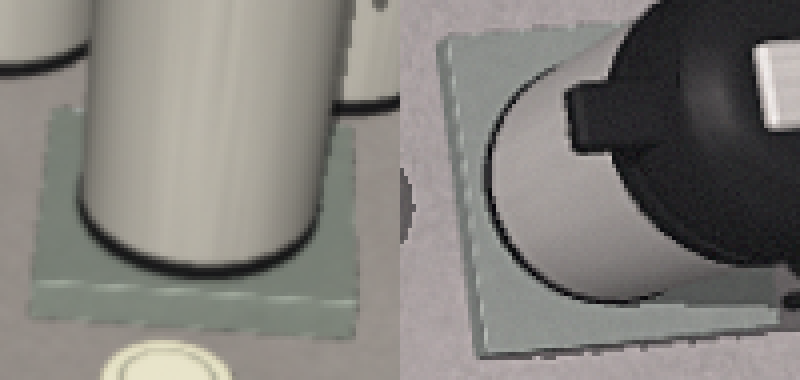

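The crops give the plinth's top-edge corners in the top view at about (462,239) and (470.8,318.7). In the side view they are at about (339.3,170.7) and (418.8,175.5).

```bash
python3 - <<'E'
from m import *
c=dict(np.load("pics/top0.npz"));s=dict(np.load("pics/side0.npz"))
for k,a,b,z in((c,(461.7,238.8),(470.4,318.5),.03),(c,(459,240.5),(469.2,319.3),0),(s,(338.9,170.5),(418.4,175.2),.03),(s,(337.2,179.3),(418.3,184.2),0)):
    p,q=ray(k,*a,z),ray(k,*b,z);d=p-q;print(p.round(4),q.round(4),((p+q)/2).round(4),np.linalg.norm(d).round(4),np.degrees(np.arctan2(d[1],d[0])).round(2))
E
python3 -m inch '0.06 0 0 0 0 0 0.58;0.06 0 0 0 0 0 0.58;0.06 0.65 -0.95 0 0 0 0;0.06 0.65 -0.95 0 0 0 0;0.06 0.65 -0.95 0 0 0 0;0.06 0.65 -0.95 0 0 0 0;0.06 0.65 -0.95 0 0 0 0'
```

```text
[ 0.5305 -0.3294  0.03  ] [ 0.333  -0.3506  0.03  ] [ 0.4318 -0.34    0.03  ] 0.1986 6.15
[ 0.5323 -0.3302  0.    ] [ 0.333 -0.356  0.   ] [ 0.4327 -0.3431  0.    ] 0.201 7.37
[ 0.5287 -0.3264  0.03  ] [ 0.3371 -0.3546  0.03  ] [ 0.4329 -0.3405  0.03  ] 0.1937 8.35
[ 0.5323 -0.3285 -0.    ] [ 0.3339 -0.3575 -0.    ] [ 0.4331 -0.343  -0.    ] 0.2006 8.32
time_s: 0.98
ee_pos: [0.2285, -0.3839, 0.2052]
eef_rot: [-3.141, 0.0, 0.051]
force: [0.5, -0.2, 0.7]
grip_width: 0.0495
grip_force: 0.0
```

```bash
python3 -m inch '0.06 0.65 -0.95 0 0 0 0;0.06 0.65 -0.95 0 0 0 0;0.06 0.65 -0.95 0 0 0 0;0.06 0.65 -0.95 0 0 0 0;0.06 0.65 -0.95 0 0 0 0;0.06 0.65 -0.95 0 0 0 0;0.06 0.65 -0.95 0 0 0 0;0.06 0 0 0.95 0 0 0;0.06 0 0 0.95 0 0 0;0.06 0 0 0.95 0 0 0'; python3 -m inch '0.06 0 0 0.95 0 0 0;0.06 0 0 0.95 0 0 0;0.06 0 0 0.95 0 0 0;0.06 0 0 0.2 0 0 0;0.06 0 0 0 0 0 0'
```

```text
time_s: 2.22
ee_pos: [0.3541, -0.1786, 0.119]
eef_rot: [-3.142, 0.0, 0.052]
force: [0.4, 0.1, 0.4]
grip_width: 0.0499
grip_force: 0.0
time_s: 2.85
ee_pos: [0.3543, -0.1788, 0.0288]
eef_rot: [-3.141, 0.0, 0.051]
force: [-0.5, 0.2, -0.1]
grip_width: 0.05
grip_force: 0.0
```

```bash
python3 -m inch '0.06 0.4 0 0 0 0 0;0.06 0.4 0 0 0 0 0;0.06 0.15 0 0 0 0 0;0.06 0.15 0 0 0 0 0;0.06 0.2 0 0 0 0 0;0.06 0.3 0 0 0 0 0;0.06 0.4 0 0 0 0 0;0.06 0.4 0 0 0 0 0;0.06 0.4 0 0 0 0 0;0.06 0.4 0 0 0 0 0'; python3 -m inch '0.06 0.4 0 0 0 0 0;0.06 0.4 0 0 0 0 0;0.06 0.4 0 0 0 0 0;0.06 0.4 0 0 0 0 0;0.06 0.4 0 0 0 0 0;0.06 0.4 0 0 0 0 0;0.06 0.4 0 0 0 0 0;0.06 0.4 0 0 0 0 0;0.06 0.3 0 0 0 0 0;0.06 0.1 0 0 0 0 0'
python3 - <<'E'
from m import *
c=camera("top");W=cloud(c);cv2.imwrite("pics/top1.png",c["img"])
s=camera("side");cv2.imwrite("pics/side1.png",s["img"]);print(ctrl.get_obs()["ee_pos"])
E
```

```text
time_s: 4.1
ee_pos: [0.451, -0.1738, 0.0284]
eef_rot: [-3.142, 0.0, 0.051]
force: [-3.8, 0.2, 1.5]
grip_width: 0.0501
grip_force: 1.5
time_s: 5.35
ee_pos: [0.5584, -0.1683, 0.0283]
eef_rot: [-3.142, 0.0, 0.052]
force: [-3.3, -0.5, 2.4]
grip_width: 0.05
grip_force: 1.7
[ 0.55821272 -0.16832762  0.02837012]
```

View pics/top1.png

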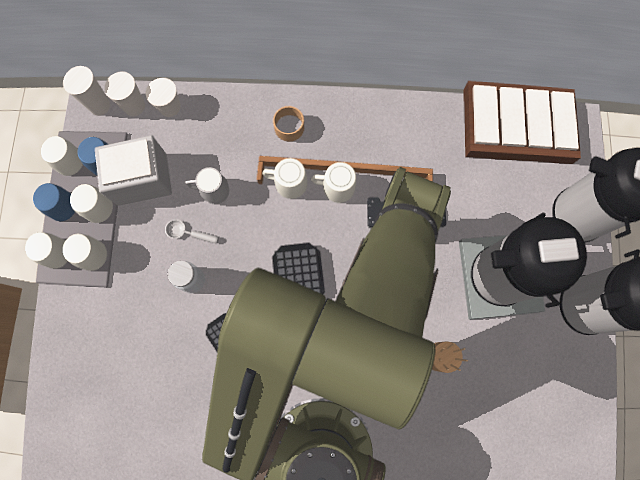

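The arm hides the mug (about (400,200)) in the top view; the force of about 3.5 N shows it is riding between the fingers. I'll continue to the rail and finish gently.

```bash
python3 -m inch '0.06 0.3 0 0 0 0 0;0.06 0.4 0 0 0 0 0;0.06 0.4 0 0 0 0 0;0.06 0.3 0 0 0 0 0;0.06 0.1 0 0 0 0 0;0.06 0.1 0 0 0 0 0;0.06 0 0 0 0 0 0'
python3 - <<'E'
from m import *
s=camera("side");W=cloud(s)
P=win(W,210,340,120,300,.09,.1);P=P[(P[:,1]<-.1)];print(top(P) if len(P) else 0)
cv2.imwrite("pics/side2.png",cv2.resize(s["img"][140:290,200:400],None,fx=4,fy=4))
E
```

```text
time_s: 6.32
ee_pos: [0.6061, -0.1659, 0.0285]
eef_rot: [3.142, -0.0, 0.051]
force: [-0.8, 1.0, -0.0]
grip_width: 0.0499
grip_force: 0.0
(array([ 637.8, -155.9]), 49.0, 155, np.float64(0.095))
```

View pics/side2.png

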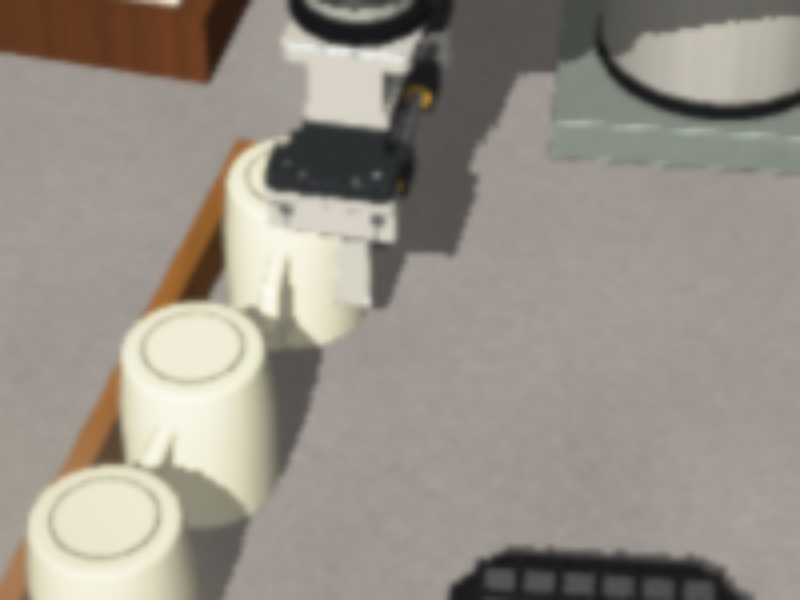

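The side crop shows the mug upright at about (295,240), just short of the rail, with its handle towards the row. I'll close the gap in small steps.

```bash
python3 -m inch '0.06 0.1 0 0 0 0 0;0.06 0.1 0 0 0 0 0;0.06 0 0 0 0 0 0'; python3 -m inch '0.06 0.1 0 0 0 0 0;0.06 0 0 0 0 0 0';
```

```text
time_s: 6.75
ee_pos: [0.6122, -0.1656, 0.0285]
eef_rot: [3.141, -0.001, 0.051]
force: [1.1, -0.9, 0.9]
grip_width: 0.05
grip_force: 0.1
time_s: 7.0
ee_pos: [0.6151, -0.1654, 0.0285]
eef_rot: [3.142, -0.0, 0.051]
force: [-0.1, -0.6, 0.3]
grip_width: 0.05
grip_force: 0.2
```

```bash
for i in 1; do python3 -m inch '0.06 0.08 0 0 0 0 0' | grep -E "pos|force"; done; python3 -m inch '0.06 0.05 0 0 0 0 0;0.06 0 0 0 0 0 0' | grep -E "pos|force"
```

```text
ee_pos: [0.6168, -0.1653, 0.0284]
force: [-15.7, -0.2, 7.8]
grip_force: 7.1
ee_pos: [0.6169, -0.1653, 0.0283]
force: [-18.3, -0.1, 9.5]
grip_force: 8.9
```

```bash
python3 -m inch '0.06 0.05 0 0 0 0 0;0.06 0 0 0 0 0 0' | grep -E "pos|force"
```

```text
ee_pos: [0.617, -0.1654, 0.0283]
force: [-30.0, -0.1, 17.1]
grip_force: 14.4
```

```bash
python3 -m inch '0.06 -0.2 0 0 0 0 0;0.06 -0.5 0 0 0 0 0;0.06 -0.9 0 0 0 0 0;0.06 -0.9 0 0 0 0 0;0.06 0 0 -0.9 0 0 0;0.06 0 0 -0.9 0 0 0;0.06 0 0 -0.9 0 0 -0.9;0.4 0 0 -0.9 0 0 -0.9;0.4 0 0 -0.9 0 0 -0.9;0.4 0 0 0 0 0 -0.9'; python3 -m inch '0.4 0 0 0 0 0 -1;0.4 0 0 0 0 0 -1;0.4 0 0 0 0 0 -1;0.4 0 0 0 0 0 -1;0.4 0 0 0 0 0 -1;0.4 0 0 0 0 0 -1'
```

```text
time_s: 8.88
ee_pos: [0.5465, -0.1693, 0.1659]
eef_rot: [3.138, -0.002, 0.685]
force: [0.1, 0.8, -0.0]
grip_width: 0.0659
grip_force: 0.0
time_s: 9.62
ee_pos: [0.5457, -0.169, 0.1636]
eef_rot: [3.141, 0.0, 1.733]
force: [-0.2, 0.1, 0.2]
grip_width: 0.0657
grip_force: 0.0
```

```bash
python3 -m inch '0.4 0.975 -0.215 0 0 0 0;0.4 0.975 -0.215 0 0 0 0;0.4 0.975 -0.215 0 0 0 0;0.4 0.975 -0.215 0 0 0 0;0.4 0.975 -0.215 0 0 0 0;0.4 0.975 -0.215 0 0 0 0;0.4 0.975 -0.215 0 0 0 0;0.4 0.975 -0.215 0 0 0 0;0.4 0.975 -0.215 0 0 0 0;0.4 0.975 -0.215 0 0 0 0';  python3 -m inch '0.4 0.975 -0.215 0 0 0 0;0.4 0.975 -0.215 0 0 0 0;0.4 0 0 0.9 0 0 0;0.4 0 0 0.9 0 0 0;0.4 0 0 0.9 0 0 0;0.4 0 0 0.9 0 0 0;0.4 0 0 0 0 0 0'
python3 - <<'E'
from m import *
c=camera("top");W=cloud(c);np.savez("pics/top3.npz",**c)
print(ctrl.get_obs()["ee_pos"])
for n,b in dict(mug=(362,430,150,215),a=(316,362,155,210),b=(262,312,150,205)).items():
    P=win(W,*b,.09,.1);print(n,top(P))
s=camera("side");W=cloud(s);P=win(W,230,310,170,235,.09,.1);P=P[P[:,1]<-.1];print("side",top(P))
cv2.imwrite("pics/c3.png",np.vstack([c["img"][130:330,230:480],s["img"][130:330,200:450]]).repeat(1,0))
E
```

```text
time_s: 10.88
ee_pos: [0.436, 0.111, 0.1637]
eef_rot: [3.14, -0.0, 1.727]
force: [0.8, -0.1, -0.5]
grip_width: 0.0654
grip_force: 0.0
time_s: 11.75
ee_pos: [0.4137, 0.1656, 0.0544]
eef_rot: [-3.139, 0.0, 1.727]
force: [0.2, -0.5, 0.6]
grip_width: 0.0655
grip_force: 0.0
[0.41441278 0.16579412 0.05566066]
mug (array([ 653.6, -163.1]), 38.6, 672, np.float64(0.0943))
a (array([656.5, -17. ]), 37.4, 627, np.float64(0.0943))
b (array([661. , 106.4]), 37.3, 641, np.float64(0.0944))
side (array([ 657.2, -163.3]), 39.8, 583, np.float64(0.0951))
```

View pics/c3.png

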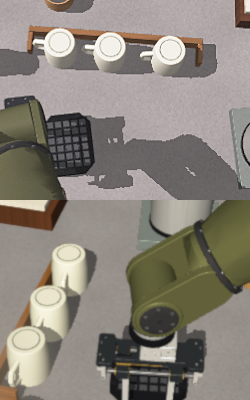

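The mug stands upright at the rail at about (655,-163) mm with its handle towards the row, in line with the others. The gripper is behind the tray. Next I lower it and push.

```bash
python3 -m inch '0.4 0 0 0.7 0 0 0;0.4 0 0 0.7 0 0 0;0.4 0 0 0 0 0 0;0.4 -0.3 0 0 0 0 0;0.4 -0.25 0 0 0 0 0;0.4 -0.15 0 0 0 0 0;0.4 -0.15 0 0 0 0 0;0.4 -0.25 -0.04 0 0 0 0;0.4 -0.4 -0.06 0 0 0 0;0.4 -0.4 -0.06 0 0 0 0' ; python3 -m inch '0.4 -0.4 -0.06 0 0 0 0;0.4 -0.4 -0.06 0 0 0 0;0.4 -0.4 -0.06 0 0 0 0;0.4 -0.4 -0.06 0 0 0 0;0.4 -0.4 -0.06 0 0 0 0;0.4 -0.4 -0.06 0 0 0 0;0.4 -0.2 -0.03 0 0 0 0;0.4 0 0 0 0 0 0'
cat > t.py <<'E'
from m import *
import sys
o=ctrl.get_obs();e=o["ee_pos"]*1000
for n in("top","side"):
    c=camera(n);W=cloud(c);I=c["img"].astype(int)
    m=(I.max(2)<110)&(W[...,2]>.018)&(W[...,2]<.034)&(abs(W[...,0]-.43)<.12)&(W[...,1]<e[1]/1000+.01)&(W[...,1]>e[1]/1000-.2)&(W[...,1]>-.36)
    k,l,s,_=cv2.connectedComponentsWithStats(m.astype(np.uint8));j=1+s[1:,4].argmax()
    P=W[l==j];r,b=box(P);print(n,len(P),np.round(r[0],1),np.round(r[1],1),round(r[2],2))
    cv2.imwrite(f"pics/{sys.argv[1]}_{n}.png",c["img"])
print(e.round(1),o["eef_rot"].round(4),o["force"].round(1))
E
python3 t.py p1
```

```text
time_s: 13.1
ee_pos: [0.4184, 0.1078, 0.0134]
eef_rot: [-3.142, -0.0, 1.727]
force: [-0.1, 3.1, 1.5]
grip_width: 0.0658
grip_force: 1.0
time_s: 14.1
ee_pos: [0.419, 0.0294, 0.0134]
eef_rot: [-3.141, 0.0, 1.726]
force: [-0.1, 1.4, -0.4]
grip_width: 0.0656
grip_force: 0.0
top 1269 [429.6 -69. ] [149.6  65.3] 5.75
side 709 [423.4  -0.7] [68.6 66.7] 5.54
[419.   29.4  13.4] [-3.1414e+00  1.0000e-04  1.7262e+00] [-0.1  1.4 -0.4]
```

View pics/p1_top.png

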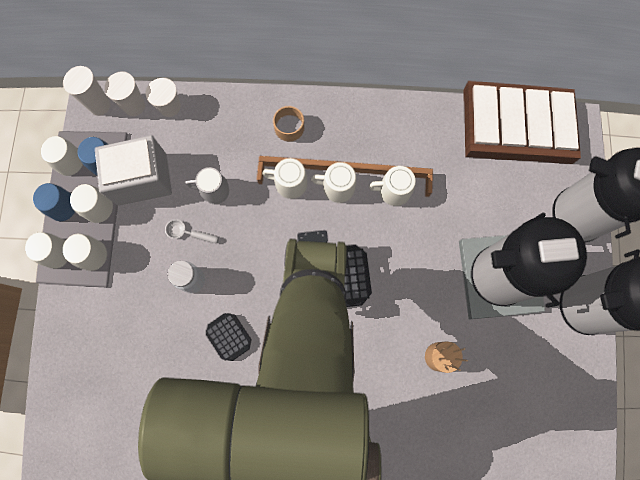

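The mug fits the row at (399,185). The tray's front edge is visible at columns 365–370, rows 247–305, so I'll measure the tray from that edge and its two ends.

```bash
cat > t.py <<'E'
from m import *
import sys
o=ctrl.get_obs();e=o["ee_pos"]
H=np.array([.4253,-.2825])*1000
c=camera("top");W=cloud(c);I=c["img"].astype(int)
m=(I.max(2)<115)&(W[...,2]>.018)&(W[...,2]<.034)&(abs(W[...,0]-.43)<.12)&(W[...,1]<e[1]+.01)&(W[...,1]>-.36)
k,l,s,_=cv2.connectedComponentsWithStats(m.astype(np.uint8));j=1+s[1:,4].argmax();M=l==j
F=[]
for v in range(480):
    q=np.where(M[v])[0]
    if len(q)>5:F.append(ray(c,q[-1]+.5,v,.028)[:2]*1000)
F=np.array(F);x=F[:,0];mid=(x.min()+x.max())/2
S=F[abs(x-mid)<42].astype(np.float32)
vx,vy,px,py=cv2.fitLine(S,cv2.DIST_HUBER,0,.01,.01).ravel()
if vx<0:vx,vy=-vx,-vy
d=np.array([vx,vy]);n=np.array([-vy,vx])
A=np.array([ray(c,u+a,v+b,.028)[:2]*1000 for v,u in np.argwhere(M&~cv2.erode(M.astype(np.uint8),np.ones((3,3))).astype(bool)) for a,b in((0,-.5),(0,.5))])
t=A@d;lo,hi=t.min(),t.max();f=np.array([px,py])@n
C=d*(lo+hi)/2+n*(f+60)
print("edge ang",np.degrees(np.arctan2(vy,vx)).round(2),"len",(hi-lo).round(1),"centre",C.round(1))
a=np.radians(7.4);D=C-H
print("plinth frame: ahead",(D@[-np.sin(a),np.cos(a)]).round(1),"lateral(+x)",(D@[np.cos(a),np.sin(a)]).round(1))
print((e*1000).round(1),o["eef_rot"].round(4),o["force"].round(1),"TCP-C in tray frame",((e[:2]*1000-C)@d).round(1),((e[:2]*1000-C)@n).round(1))
cv2.imwrite(f"pics/{sys.argv[1]}.png",c["img"])
E
python3 t.py p2
```

```text
edge ang 8.89 len 151.5 centre [426.2 -39.7]
plinth frame: ahead 240.7 lateral(+x) 32.2
[419.   29.8  13.4] [-3.1414e+00  1.0000e-04  1.7269e+00] [-0.3 -0.5  0.4] TCP-C in tray frame 3.6 69.8
```

```bash
python3 -m inch '0.4 -0.2 -0.03 0 0 0 0;0.4 -0.4 -0.065 0 0 0 0;0.4 -0.4 -0.065 0 0 0 0.015;0.4 -0.4 -0.065 0 0 0 0.015;0.4 -0.4 -0.065 0 0 0 0.015;0.4 -0.4 -0.065 0 0 0 0.015;0.4 -0.4 -0.065 0 0 0 0.015;0.4 -0.4 -0.065 0 0 0 0.015;0.4 -0.4 -0.065 0 0 0 0.015;0.4 -0.4 -0.065 0 0 0 0.015'; python3 -m inch '0.4 -0.4 -0.065 0 0 0 0.015;0.4 -0.4 -0.065 0 0 0 0.015;0.4 -0.4 -0.065 0 0 0 0;0.4 -0.4 -0.065 0 0 0 0;0.4 -0.4 -0.065 0 0 0 0;0.4 -0.4 -0.065 0 0 0 0;0.4 -0.2 -0.03 0 0 0 0;0.4 0 0 0 0 0 0'; python3 t.py p3
```

```text
time_s: 15.5
ee_pos: [0.4176, -0.0865, 0.0134]
eef_rot: [-3.142, -0.0, 1.706]
force: [0.2, 1.6, -0.0]
grip_width: 0.0658
grip_force: 0.6
time_s: 16.5
ee_pos: [0.4154, -0.1651, 0.0135]
eef_rot: [3.141, 0.0, 1.7]
force: [-0.5, -0.1, 0.4]
grip_width: 0.0658
grip_force: 0.0
edge ang -4.67 len 102.2 centre [ 399.7 -236.2]
plinth frame: ahead 49.2 lateral(+x) -19.4
[ 415.4 -165.1   13.5] [3.1415e+00 3.0000e-04 1.7002e+00] [-0.5 -0.1  0.4] TCP-C in tray frame 9.8 72.1
```

View pics/p3.png

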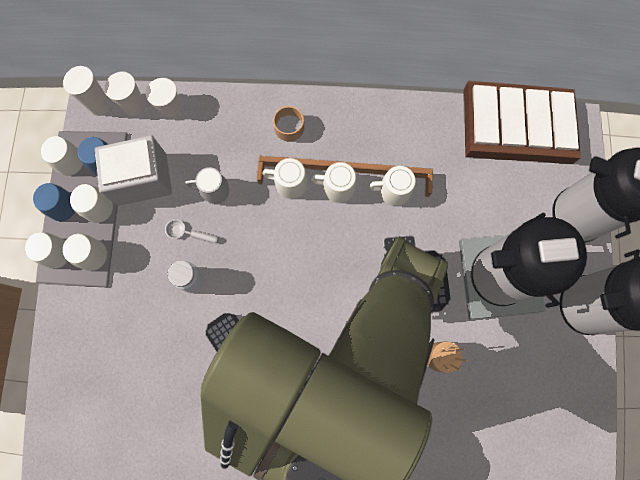

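The arm hides most of the tray; dead reckoning puts it about 48 mm from home and 1.6 mm off centre. I'll push most of the rest, back off and look.

```bash
python3 -m inch '0.4 -0.2 -0.01 0 0 0 0;0.4 -0.3 -0.01 0 0 0 0;0.4 -0.3 -0.01 0 0 0 0;0.4 -0.2 -0.01 0 0 0 0;0.4 0 0 0 0 0 0;0.4 0.3 0 0 0 0 0;0.4 0.8 0 0 0 0 0;0.4 1 0 0 0 0 0;0.4 1 0 0 0 0 0;0.4 1 0 0 0 0 0'; python3 -m inch '0.4 1 0 0 0 0 0;0.4 1 0 0 0 0 0;0.4 0 0 0 0 0 0';python3 t.py p4; python3 - <<'E'
import cv2;i=cv2.imread("pics/p4.png");cv2.imwrite("pics/p4c.png",cv2.resize(i[220:330,380:520],None,fx=4,fy=4))
E
```

```text
time_s: 17.8
ee_pos: [0.4017, -0.0711, 0.0135]
eef_rot: [3.141, 0.0, 1.701]
force: [1.5, -0.9, 0.5]
grip_width: 0.0657
grip_force: 0.0
time_s: 18.18
ee_pos: [0.3938, -0.0114, 0.0135]
eef_rot: [-3.142, -0.0, 1.704]
force: [-0.2, 0.4, 0.7]
grip_width: 0.0657
grip_force: 0.0
edge ang 8.15 len 153.9 centre [ 423. -265.]
plinth frame: ahead 17.6 lateral(+x) -0.0
[393.8 -11.4  13.5] [-3.1416 -0.      1.7035] [-0.2  0.4  0.7] TCP-C in tray frame 7.0 255.2
```

View pics/p4c.png

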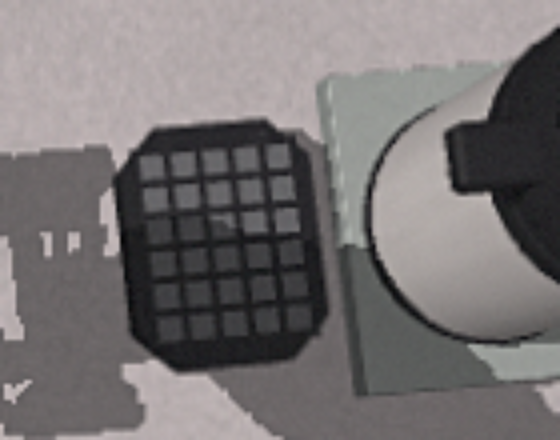

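The tray sits square in front of the plinth with a gap of about 17 mm. I'll cross-check its lateral position with both views.

```bash
cat > t2.py <<'E'
from m import *
H=np.array([425.3,-282.5]);a=np.radians(7.4)
for n in("top","side"):
    c=camera(n);W=cloud(c);I=c["img"].astype(int)
    m=(I.max(2)<115)&(W[...,2]>.02)&(W[...,2]<.034)&(abs(W[...,0]-.43)<.12)&(W[...,1]<-.19)&(W[...,1]>-.36)
    k,l,s,_=cv2.connectedComponentsWithStats(m.astype(np.uint8));j=1+s[1:,4].argmax()
    Q=cv2.findContours((l==j).astype(np.uint8),0,2)[0];Q=max(Q,key=len)[:,0]
    P=np.array([ray(c,u,v,.028) for u,v in Q]);r,b=box(P);D=np.array(r[0])-H
    print(n,np.round(r[0],1),np.round(r[1],1),round(r[2],2),"ahead",(D@[-np.sin(a),np.cos(a)]).round(1),"lat",(D@[np.cos(a),np.sin(a)]).round(1))
E
python3 t2.py
```

```text
top [ 423.1 -264.1] [151.1 121.8] 7.87 ahead 18.6 lat 0.2
side [ 484.2 -250.7] [ 34.7 130.9] 13.01 ahead 24.0 lat 62.5
```

```bash
python3 -m inch '0.4 -0.5 -0.15 0 0 0 0;0.4 -1 0 0 0 0 0;0.4 -1 0 0 0 0 0;0.4 -1 0 0 0 0 0;0.4 -1 0 0 0 0 0;0.4 -0.8 0 0 0 0 0;0.4 -0.4 0 0 0 0 0;0.4 -0.2 0 0 0 0 0;0.4 -0.2 0 0 0 0 0;0.4 -0.2 0 0 0 0 0';python3 -m inch '0.4 -0.2 0 0 0 0 0;0.4 0 0 0 0 0 0'
```

```text
time_s: 19.58
ee_pos: [0.4143, -0.2009, 0.0134]
eef_rot: [-3.141, -0.0, 1.701]
force: [-0.1, 1.2, 0.9]
grip_width: 0.0661
grip_force: 0.7
time_s: 19.82
ee_pos: [0.4152, -0.2073, 0.0134]
eef_rot: [3.141, 0.0, 1.7]
force: [-0.6, 0.1, 0.5]
grip_width: 0.0658
grip_force: 0.0
```

```bash
for i in 1; do python3 -m inch '0.4 -0.1 0 0 0 0 0;0.4 -0.1 0 0 0 0 0'|grep -E "pos|^force"; python3 -m inch '0.4 -0.06 0 0 0 0 0'|grep -E "pos|^force"; python3 -m inch '0.4 -0.06 0 0 0 0 0'|grep -E "pos|^force"; done
```

```text
ee_pos: [0.4159, -0.2127, 0.0134]
force: [0.3, 24.4, 10.9]
ee_pos: [0.4158, -0.2127, 0.0134]
force: [-0.7, 30.8, 15.2]
ee_pos: [0.4158, -0.2129, 0.0134]
force: [-1.3, 45.9, 23.2]
```

Flush contact. I'll back off, lift and check.

```bash
python3 -m inch '0.4 0.15 0 0 0 0 0;0.4 0.5 0 0 0 0 0;0.4 1 0 0 0 0 0;0.4 1 0 0 0 0 0;0.4 1 0 0 0 0 0;0.4 1 0 0 0 0 0;0.4 1 0 0 0 0 0;0.4 0.5 0 -0.9 0 0 0;0.4 0 0 -0.9 0 0 0;0.4 0 0 0 0 0 0'; python3 t2.py; python3 - <<'E'
from m import *
c=camera("top");W=cloud(c)
for n,b in dict(mug=(362,430,150,215),a=(316,362,155,210),b=(262,312,150,205)).items(): print(n,top(win(W,*b,.09,.1)))
s=camera("side")
cv2.imwrite("pics/f.png",np.hstack([cv2.resize(c["img"][150:330,300:520],(480,393)),cv2.resize(s["img"][120:320,200:360],(314,393))]))
E
```

```text
time_s: 21.58
ee_pos: [0.3932, -0.0334, 0.0687]
eef_rot: [3.138, 0.001, 1.701]
force: [-0.1, 0.6, -0.4]
grip_width: 0.0656
grip_force: 0.0
top [ 414.1 -290.3] [176.6 138. ] 7.91 ahead -6.3 lat -12.1
side [ 478.1 -292.8] [56.9 77.2] 27.5 ahead -17.0 lat 51.0
mug (array([ 654.8, -162.8]), 38.0, 658, np.float64(0.0944))
a (array([656.7, -16.9]), 37.0, 632, np.float64(0.0944))
b (array([660.9, 106.5]), 37.4, 644, np.float64(0.0943))
```

View pics/f.png

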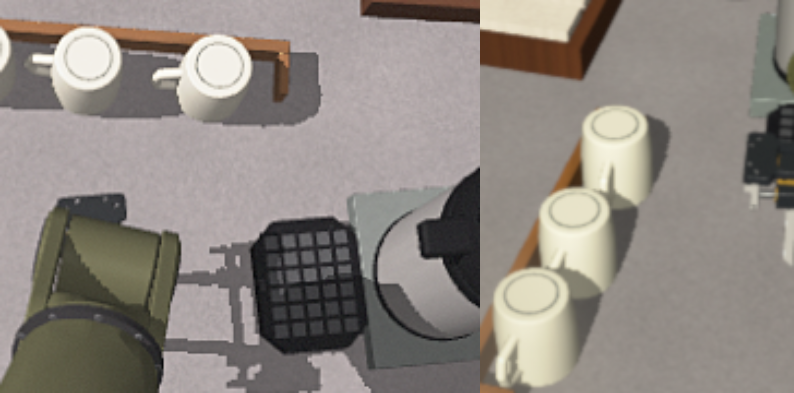

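```bash
sed -i 's/max(2)<115/max(2)<85/' t2.py; python3 t2.py|head -1; sed -i 's/max(2)<85/max(2)<65/' t2.py; python3 t2.py|head -1
```

```text
top [ 420.2 -281.8] [161.2 124.4] 6.2 ahead 1.3 lat -5.0
top [ 424.9 -279.9] [148.9 120.9] 8.27 ahead 2.6 lat -0.1
```

```bash
python3 -c "
from station import ticket;print(ticket.hand_in())"
```

```text
the job is handed in; nothing more can be done
None
```

The job is handed in: the mug is pushed up against the rail in the empty place, about 3 mm off centre, and then the drip tray flush against the plinth's foot, centred under the spout to within about 2 mm, with the arm clear of everything.

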